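# Sort a mixed stack of poured Petri dishes onto the piles of their own size

### The arm

A 6-joint arm with a two-finger parallel gripper is mounted at the origin on the work surface. World frame = base frame: x ahead of the robot, y to its left, z up, the work surface at z = 0. Lengths are in mm, angles in rad, forces in N, time in s.
With the tool pointing down it reaches from about 350 to 875 mm from the base axis. Payload 4.2 kg.
Tool frame: the origin (TCP) lies midway between the tips of the shut fingers; the grasp point (between the pads) lies 19 mm behind it; z points along the fingers, y is the line along which they close (so a half turn about z gives the same grasp; the last joint's range is limited). The gripper opens to 85 mm and grips with 20 to 120 N. Pads are 22 mm wide; open, the fingers measure 114 mm over their backs; the gripper's body (76 mm by 85 mm) begins 54 mm behind the grasp point. The pads swing forward as they close: fully open they stand 13 mm farther back than shut.
Start: joints at [0.259, 0.385, 0.008, 0, -1.194, -0.259], TCP at [624.979, 0.025, 231.312] pointing down, gripper open.
Joint ranges: [-3.14, 3.14], [-1.21, 2.06], [-1.07, 1.41], [-3.16, 2.05], [-2.99, -0.16], [-3.1, 3.1]. Speed limits (rad/s): [2.79, 2.79, 3.14, 3.14, 3.14, 3.14].

### API

Orientations are given as a unit quaternion [x, y, z, w].
In Python, from bench import arm gives the robot as it stands. The module is installed in compiled form; this text tells all that it offers.
- The arm moves only by the shell command python3 -m handwheel 'ROWS' [OPENING]. ROWS is JSON, a list of rows, each an object of numbers: "x", "y", "z": the shift along the world's x, y, z each as a share of 20 cm, from -1 to 1; "ax", "ay", "az": the turn, a rotation vector about the world's x, y, z each as a share of 90 degrees, from -1 to 1. In form: [{"x": .., "y": .., "z": .., "ax": .., "ay": .., "az": ..}, ...]. A call has exactly 8 rows; each row shifts and turns the commanded pose from where the row before left it; what a row does not reach is not made up. A row lasts 1/10 s, in which the tool goes at most 50 mm and 8.59 degrees, less where a joint would pass 70% of its speed; a pose out of reach is approached as far as the arm can. A call with a number of a shift or a turn outside -1 to 1 is refused whole. A call with a gripper value outside its range is refused whole. OPENING is the opening, from -1 (shut) to 1 (fully open), set as the call begins (- or left out, the last holds). The fingers move at their own pace and stop on an object; the grip force is fixed at half the most. Time passes only in rows, so rows that do not move let the fingers close, or fill a call up. It gives the time, the measured TCP pose, the force, the opening and the grip force at its end, in the units of the state.
- arm.read_state(): the state, without advancing time (a new reading comes with each control period).
- arm.get_image(name): name is "scene" or "side" or "wrist"; returns the picture (400x640x3 uint8, red, green, blue); there is no depth.
- arm.camera_params(name): a dict with "K" (3x3 intrinsics, pixels), "position" and "orientation" of the camera in the world. Camera axes: x right, y down, z forward; pixel columns grow to the right and rows downward; lengths in mm; the calibration is good to about 2 mm. The wrist camera is an equidistant fisheye: a pixel r from the principal point sees the ray r / f radians off the axis. A picture is of the moment at which its call begins: read the wrist's pose just before it. camera_params takes no time and is no camera call; for the wrist camera it gives the pose at the moment of the call.
- arm.job_done(): hands the job in; it is judged then, once.
The state is a dict: "clock": time; "joints": joint angles; "joint_vel": joint speeds; "joint_efforts": joint torques, N m; "position": TCP position; "ee_rot": TCP orientation; "contact_force": force on the tool from outside, world axes, zero at the start; "wrist_torque": the same for the moment, N m; "gripper_width": finger opening in mm; "grasp_force": force on a finger pad.
Only numpy, scipy, OpenCV 4.12 (cv2) and the standard library are available. Lean on these libraries where they do the work, as an engineer would, in place of code of your own. Each camera call takes 0.05 s, during which the arm holds its last target. There are 200 camera calls.

### The job

The poured plates have set and four of different sizes were left in one mixed stack on the bench. Take that stack apart and set each dish squarely on top of the pile of dishes of its own size, so that they can go to the incubator. Keep the dishes level, set them down rather than dropping them, leave the piles standing where they are, and leave the flask and the white jar alone.

Things in the scene. Friction and masses are not known exactly. Their poses are not given: they have to be found in the camera images.
- dish_l: Largest dish of the mixed stack: closed round clear plastic Petri dish, dark pink agar, white lid rim, 63 mm in diameter, 16 mm tall, under 0.1 kg, loose; it starts on the bench, at the bottom of the stack of four different dishes (biggest lowest, each up to 4 mm off centre on the next). Origin: centre of its underside; z up, yaw means nothing. Grip its upright side wall; the lid stays on, its top is flat.
- dish_m: Second largest dish of the mixed stack: closed round clear plastic Petri dish, dark pink agar, white lid rim, 54 mm in diameter, 16 mm tall, under 0.1 kg, loose; it starts second from the bottom of the stack of four different dishes (biggest lowest, each up to 4 mm off centre on the next). Origin: centre of its underside; z up, yaw means nothing. Grip its upright side wall; the lid stays on, its top is flat.
- dish_s: Second smallest dish of the mixed stack: closed round clear plastic Petri dish, dark pink agar, white lid rim, 45 mm in diameter, 16 mm tall, under 0.1 kg, loose; it starts third from the bottom of the stack of four different dishes (biggest lowest, each up to 4 mm off centre on the next). Origin: centre of its underside; z up, yaw means nothing. Grip its upright side wall; the lid stays on, its top is flat.
- dish_xs: Smallest dish of the mixed stack: closed round clear plastic Petri dish, dark pink agar, white lid rim, 36 mm in diameter, 16 mm tall, under 0.1 kg, loose; it starts at the top of the stack of four different dishes (biggest lowest, each up to 4 mm off centre on the next). Origin: centre of its underside; z up, yaw means nothing. Grip its upright side wall; the lid stays on, its top is flat.
- pile_xs: Top dish of the pile of smallest dishes: 36 mm in diameter, 16 mm tall, looking just like the stack's smallest dish and standing on one more of the same size (two dishes, 32 mm in all above the bench at the start, both loose). Origin: centre of its underside, which is 16 mm above the bench; its flat lid is 16 mm above its origin; z is up.
- pile_s: Top dish of the pile of second smallest dishes: 45 mm in diameter, 16 mm tall, looking just like the stack's second smallest dish and standing on one more of the same size (two dishes, 32 mm in all above the bench at the start, both loose). Origin: centre of its underside, which is 16 mm above the bench; its flat lid is 16 mm above its origin; z is up.
- pile_m: Top dish of the pile of second largest dishes: 54 mm in diameter, 16 mm tall, looking just like the stack's second largest dish and standing on one more of the same size (two dishes, 32 mm in all above the bench at the start, both loose). Origin: centre of its underside, which is 16 mm above the bench; its flat lid is 16 mm above its origin; z is up.
- pile_l: Top dish of the pile of largest dishes: 63 mm in diameter, 16 mm tall, looking just like the stack's largest dish and standing on one more of the same size (two dishes, 32 mm in all above the bench at the start, both loose). Origin: centre of its underside, which is 16 mm above the bench; its flat lid is 16 mm above its origin; z is up.
- flask: Bystander: empty conical glass flask with a blue cap, 64 mm wide at the foot, 110 mm tall, standing to the left of the work. Origin: centre of its underside.
- jar: Bystander: white plastic jar, 60 mm in diameter, 75 mm tall, standing to the right of the work. (The 90 mm plates along the far edge of the bench and the tube rack are not part of the job either.) Origin: centre of its underside.
Not all that is in view belongs to the job. What is shaped like the dish_l but blue or green is not meant.

How it is judged (in metres and radians):
At the end, for the whole second after the job is handed in: Each of the four dishes of the mixed stack rests level on the top dish of the pile of its own diameter, its centre within 10 mm of that dish's centre, released and at rest; the top dish of each pile is within 20 mm of where it stood at the start (horizontal distance between dish_xs and pile_xs below 0.01 m and z of dish_xs in the frame of pile_xs between 0.013 and 0.019 m and angle between each of dish_xs, dish_s, dish_m, dish_l's own z axis and vertical below 0.08 rad and linear speed of each of dish_xs, dish_s, dish_m, dish_l below 0.02 m/s and angular speed of each of dish_xs, dish_s, dish_m, dish_l below 0.2 rad/s and contact force between the fingers and dish_xs below 0.05 N and distance of each of pile_xs, pile_s, pile_m, pile_l from where it was at the start of the episode below 0.02 m and horizontal distance between dish_s and pile_s below 0.01 m and z of dish_s in the frame of pile_s between 0.013 and 0.019 m and contact force between the fingers and dish_s below 0.05 N and horizontal distance between dish_m and pile_m below 0.01 m and z of dish_m in the frame of pile_m between 0.013 and 0.019 m and contact force between the fingers and dish_m below 0.05 N and horizontal distance between dish_l and pile_l below 0.01 m and z of dish_l in the frame of pile_l between 0.013 and 0.019 m and contact force between the fingers and dish_l below 0.05 N); the robot touches nothing.
It fails at once if a dish is tipped by more than about 23 degrees (angle between any of dish_xs, pile_xs, dish_s, pile_s, dish_m, pile_m, dish_l, pile_l's own z axis and vertical above 0.4 rad).
It fails at once if a dish of the stack is dropped (falls free for more than about 25 mm) or thrown ((contact force between the fingers and dish_xs below 0.02 N and linear speed of dish_xs above 0.7 m/s) or (contact force between the fingers and dish_s below 0.02 N and linear speed of dish_s above 0.7 m/s) or (contact force between the fingers and dish_m below 0.02 N and linear speed of dish_m above 0.7 m/s) or (contact force between the fingers and dish_l below 0.02 N and linear speed of dish_l above 0.7 m/s)).
It fails at once if a pile is pushed away (its top dish by more than 25 mm) (distance of any of pile_xs, pile_s, pile_m, pile_l from where it was at the start of the episode above 0.025 m).
It fails at once if the flask or the jar is moved by more than 20 mm (distance of any of flask, jar from where it was at the start of the episode above 0.02 m).
It also fails if it takes over 106 s, if anything falls off the work surface, if the arm or the gripper's body presses on something with over 40 N, if the wrist force passes 120 N, or if a joint passes its speed limit or range.

## Working session

There is one attempt and no reset: what is moved stays moved. The work goes in short steps, Python scripts to look and compute and a shell command to move; the robot and the scene stay as the last step left them, time stands still between calls to the robot, and variables do not carry over. Pictures are saved under pics/ and viewed, at most 14 in all, crops included, and the job is handed in when it is done.

```bash
mkdir -p pics; python3 - <<'E'
from bench import arm
import cv2
print(arm.read_state())
for n in ["scene","side","wrist"]:
    p=arm.camera_params(n);print(n,p)
    cv2.imwrite(f"pics/{n}0.png",arm.get_image(n)[:,:,::-1])
E
```

```text
{'clock': 0.0, 'joints': array([ 2.58642145e-01,  3.85546571e-01,  6.63591973e-03, -5.13389645e-04,
       -1.19397173e+00, -2.58623281e-01]), 'joint_vel': array([ 0.00155165,  0.00026594, -0.00193863, -0.00048674, -0.00157184,
       -0.00083909]), 'joint_efforts': array([-9.55001960e-04, -3.92286408e+01,  1.88399577e+01,  4.18616563e+00,
       -4.72148502e-03,  8.27910434e-07]), 'position': array([6.24425321e+02, 5.19379702e-02, 2.30229409e+02]), 'ee_rot': array([-0.70704608,  0.70716667,  0.00073061, -0.00078169]), 'contact_force': array([-1.11660106, -0.11917226,  0.23141171]), 'wrist_torque': array([-0.02241162,  0.00048628,  0.02154408]), 'grasp_force': 0.0, 'gripper_width': 85.49870776246364}
scene {'K': array([[455.25308357,   0.        , 319.50549871],
       [  0.        , 455.25308357, 200.87143572],
       [  0.        ,   0.        ,   1.        ]]), 'position': array([1389.4507784 ,  294.71197856,  868.11865357]), 'orientation': array([ 0.54128504,  0.72829918, -0.33863898, -0.24882617])}
side {'K': array([[456.06151601,   0.        , 315.67992441],
       [  0.        , 456.06151601, 201.21844139],
       [  0.        ,   0.        ,   1.        ]]), 'position': array([ -76.12173083, -560.40112204,  928.86934299]), 'orientation': array([ 0.85459307, -0.3660031 ,  0.14342609, -0.33932488])}
wrist {'K': array([[309.70691629,   0.        , 320.21931763],
       [  0.        , 309.70691629, 204.62275665],
       [  0.        ,   0.        ,   1.        ]]), 'position': array([624.76763776, -80.46090298, 372.86254957]), 'orientation': array([ 1.64007801e-04,  9.87112180e-01,  1.60029634e-01, -1.83705995e-04])}
```

View pics/scene0.png

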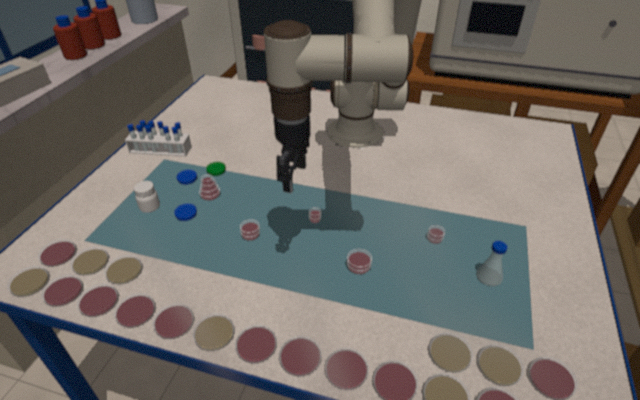

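View pics/side0.png

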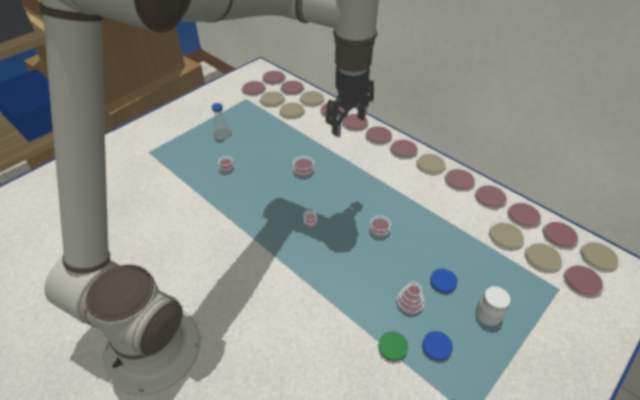

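View pics/wrist0.png

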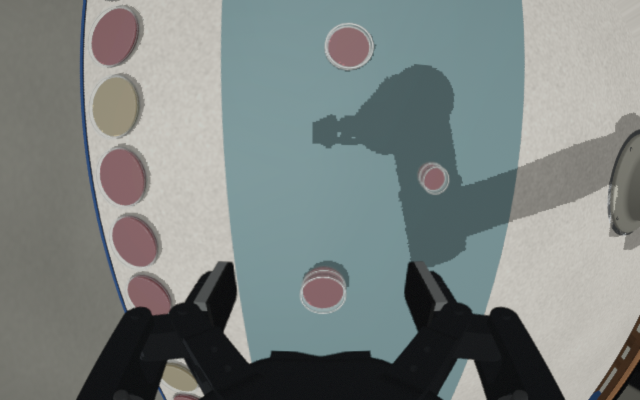

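The mixed stack is the tapering tower at scene (208,188) and side (411,298). Four piles stand at scene (250,230), (315,215), (360,262) and (437,234). In the side view they are at (380,226), (310,217), (303,166) and (226,164). Lookalikes to leave alone are the blue and green dishes at scene (186,177), (185,212) and (216,169), and the 90 mm plates along the edge. The jar is at (147,197) and the flask at (491,265).

```bash
cat > h.py <<'E'
import numpy as np, cv2
from scipy.spatial.transform import Rotation as R
from bench import arm
def ray(p,u,fish):
    K=p["K"];d=np.array([(u[0]-K[0,2])/K[0,0],(u[1]-K[1,2])/K[1,1]])
    if fish:
        t=np.hypot(*d); v=np.r_[d/t*np.sin(t),np.cos(t)] if t>1e-9 else np.array([0,0,1.])
    else: v=np.r_[d,1]
    return R.from_quat(p["orientation"]).apply(v)
def onplane(p,u,z,fish=False):
    r=ray(p,u,fish); c=np.array(p["position"]); return c+r*(z-c[2])/r[2]
def fitcircle(P):
    A=np.c_[2*P,np.ones(len(P))]; s=np.linalg.lstsq(A,(P**2).sum(1),rcond=None)[0]
    return s[:2],np.sqrt(s[2]+s[:2]@s[:2])
E
python3 - <<'E'
from h import *
for n,pts in dict(scene=[(315,212,32),(250,227,32),(437,231,32),(360,256,32),(208,180,64),(147,187,75),(491,280,0)],side=[(310,215,32),(380,223,32),(226,162,32),(303,163,32),(411,288,64)],wrist=[(433,178,32),(323,292,32),(350,47,32)]).items():
    p=arm.camera_params(n)
    for a in pts: print(n,a,onplane(p,a[:2],a[2],n=="wrist").round())
a=cv2.imread("pics/scene0.png")[140:290,120:460]; a=cv2.resize(a,None,fx=2.35,fy=2.35,interpolation=3); cv2.imwrite("pics/c1.png",a)
E
```

```text
scene (315, 212, 32) [496.   7.  32.]
scene (250, 227, 32) [ 603. -141.   32.]
scene (437, 231, 32) [476. 337.  32.]
scene (360, 256, 32) [621. 163.  32.]
scene (208, 180, 64) [ 486. -320.   64.]
scene (147, 187, 75) [ 576. -460.   75.]
scene (491, 280, 0) [577. 482.   0.]
side (310, 215, 32) [485.   1.  32.]
side (380, 223, 32) [ 590. -149.   32.]
side (226, 162, 32) [464. 325.  32.]
side (303, 163, 32) [617. 157.  32.]
side (411, 288, 64) [ 465. -331.   64.]
wrist (433, 178, 32) [491.  -0.  32.]
wrist (323, 292, 32) [621. 155.  32.]
wrist (350, 47, 32) [ 593. -146.   32.]
```

View pics/c1.png

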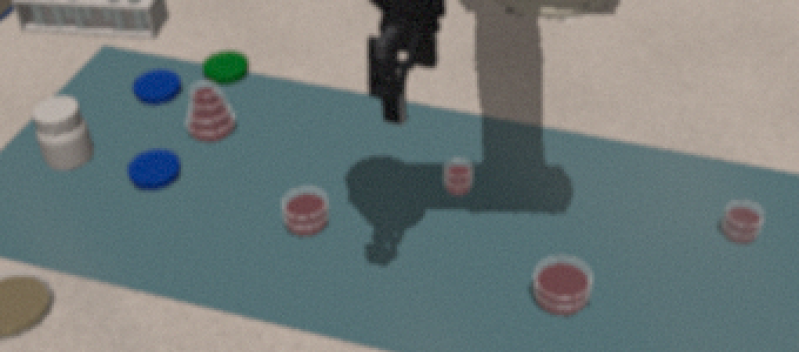

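The crop confirms the choice: a tapering red stack at crop (210,110) with blue and green dishes around it, and two-high piles at (458,177), (305,212), (562,286) and (742,222). I'll refine the three piles in the wrist view and locate the neighbours.

```bash
cat >> h.py <<'E'
def rect(img,p,c,z,half=60,s=0.5):
    n=int(2*half/s); g=(np.arange(n)+.5)*s-half
    X,Y=np.meshgrid(c[0]+g,c[1]+g)
    P=np.stack([X,Y,np.full_like(X,z)],-1).reshape(-1,3)-np.array(p["position"])
    q=R.from_quat(p["orientation"]).inv().apply(P); r=np.hypot(q[:,0],q[:,1]); t=np.arctan2(r,q[:,2]); k=t/np.maximum(r,1e-9)
    K=p["K"]; u=(K[0,0]*q[:,0]*k+K[0,2]).reshape(n,n).astype(np.float32); v=(K[1,1]*q[:,1]*k+K[1,2]).reshape(n,n).astype(np.float32)
    return cv2.remap(img,u,v,1)
def find(img,p,c,z,rad,half=60,s=0.5,name=None):
    """centre of the lid circle of known radius at height z: best ring contrast, lid outside edge"""
    im=rect(img,p,c,z,half,s); g=cv2.GaussianBlur(im,(0,0),1.2)
    g=cv2.cvtColor(g,cv2.COLOR_RGB2GRAY)
    out=[]
    H=cv2.HoughCircles(g,cv2.HOUGH_GRADIENT_ALT,1.5,5,param1=120,param2=0.5,minRadius=int((rad-3)/s),maxRadius=int((rad+3)/s))
    H=[] if H is None else H[0]
    vis=im[:,:,::-1].copy()
    for a in H[:4]:
        out.append((c[0]-half+(a[0]+.0)*s,c[1]-half+a[1]*s,a[2]*s)); cv2.circle(vis,(int(a[0]),int(a[1])),int(a[2]),(0,255,0),1)
    return np.round(out,1),vis
E
python3 - <<'E'
from h import *
p=arm.camera_params("wrist"); im=cv2.imread("pics/wrist0.png")[:,:,::-1].copy()
V=[]
for c,r in [((491,0),18),((594,-146),27),((620,156),31.5)]:
    o,v=find(im,p,c,32,r); print(c,r,o.tolist()); V.append(v)
cv2.imwrite("pics/r0.png",np.hstack(V))
ps=arm.camera_params("scene")
for u in [(185,212),(186,177),(216,169)]: print(onplane(ps,u,12).round())
E
```

```text
(491, 0) 18 [[492.5, -1.5, 17.799999237060547], [487.20001220703125, 2.200000047683716, 17.799999237060547]]
(594, -146) 27 [[593.2000122070312, -148.1999969482422, 26.299999237060547]]
(620, 156) 31.5 [[620.7999877929688, 159.8000030517578, 30.899999618530273], [620.7999877929688, 152.1999969482422, 31.600000381469727], [617.0, 139.5, 31.600000381469727]]
[ 580. -352.   12.]
[ 433. -432.   12.]
[ 369. -362.   12.]
```

View pics/r0.png

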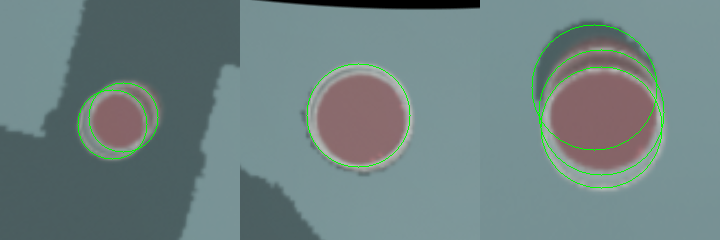

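```bash
python3 -m handwheel '[{"x":-0.12,"y":-0.2},{"x":-0.12,"y":-0.2},{"x":-0.12,"y":-0.2},{"x":-0.12,"y":-0.2},{"x":-0.12,"y":-0.2},{"x":-0.12,"y":-0.2},{},{}]' 1
```

```text
invalid input at $[0]: expected keys x, y, z, ax, ay, az
```

The three piles show clearly. The top lid in each is the circle on the far side from the camera: xs (487,2), m (593,-148), l (621,160). Every row needs all six keys.

```bash
python3 -m handwheel '[{"x":-0.1,"y":-0.2,"z":0,"ax":0,"ay":0,"az":0},{"x":-0.1,"y":-0.2,"z":0,"ax":0,"ay":0,"az":0},{"x":-0.1,"y":-0.2,"z":0,"ax":0,"ay":0,"az":0},{"x":-0.1,"y":-0.2,"z":0,"ax":0,"ay":0,"az":0},{"x":-0.1,"y":-0.2,"z":0,"ax":0,"ay":0,"az":0},{"x":-0.1,"y":-0.2,"z":0,"ax":0,"ay":0,"az":0},{"x":-0.1,"y":-0.1,"z":0,"ax":0,"ay":0,"az":0},{"x":0,"y":0,"z":0,"ax":0,"ay":0,"az":0}]' 1; python3 - <<'E'
from h import *
p=arm.camera_params("wrist");print(p["position"]); im=arm.get_image("wrist")
cv2.imwrite("pics/w1.png",im[:,:,::-1])
V=[]
for z,r in [(64,18),(48,22.5),(32,27),(16,31.5)]:
    o,v=find(im,p,(475,-325),z,r,50,.4); print(z,r,o.tolist()); V.append(cv2.resize(v,(250,250)))
cv2.imwrite("pics/r1.png",np.vstack([np.hstack(V[:2]),np.hstack(V[2:])]))
E
```

```text
clock: 0.95
position: [482.5, -262.0, 231.1]
ee_rot: [-0.706, 0.709, 0.001, -0.0]
contact_force: [-0.3, 0.4, -0.7]
gripper_width: 85.8
grasp_force: 0.0
[ 482.32004404 -342.58247204  373.57336602]
64 18 [[471.79998779296875, -336.6000061035156, 18.600000381469727], [482.0, -335.3999938964844, 17.700000762939453]]
48 22.5 [[473.0, -336.6000061035156, 22.100000381469727], [467.6000061035156, -333.6000061035156, 23.100000381469727]]
32 27 [[473.0, -326.3999938964844, 27.299999237060547], [470.0, -335.3999938964844, 28.799999237060547], [464.0, -341.3999938964844, 27.0], [470.0, -335.3999938964844, 25.600000381469727]]
16 31.5 [[468.79998779296875, -333.6000061035156, 31.100000381469727], [462.79998779296875, -330.6000061035156, 31.399999618530273], [469.3999938964844, -346.20001220703125, 31.100000381469727], [482.6000061035156, -330.6000061035156, 31.399999618530273]]
```

View pics/r1.png

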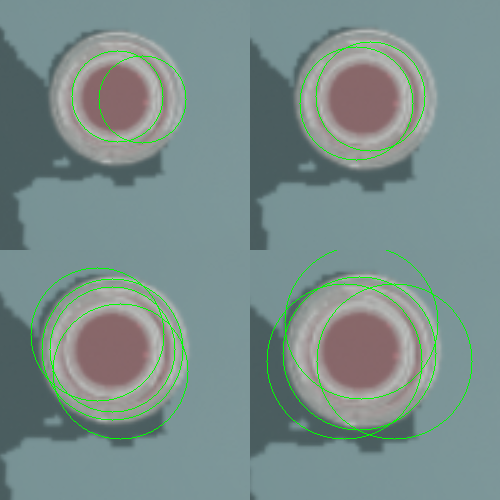

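Stack: xs lid is at about (472,-336.5), with s, m and l around (469,-334.5). All fit their known radii. Moving above it.

```bash
python3 -m handwheel '[{"x":-0.01,"y":-0.1,"z":-0.1,"ax":0,"ay":0,"az":0},{"x":-0.02,"y":-0.1,"z":-0.15,"ax":0,"ay":0,"az":0},{"x":-0.02,"y":-0.1,"z":-0.2,"ax":0,"ay":0,"az":0},{"x":0,"y":-0.07,"z":-0.2,"ax":0,"ay":0,"az":0},{"x":0,"y":0,"z":0,"ax":0,"ay":0,"az":0},{"x":0,"y":0,"z":0,"ax":0,"ay":0,"az":0},{"x":0,"y":0,"z":0,"ax":0,"ay":0,"az":0},{"x":0,"y":0,"z":0,"ax":0,"ay":0,"az":0}]' 0.5; python3 - <<'E'
from h import *
print([arm.read_state()["position"].round(1) for _ in range(2)])
im=arm.get_image("wrist");cv2.imwrite("pics/w2.png",im[:,:,::-1])
E
```

```text
clock: 1.8
position: [476.7, -333.7, 103.7]
ee_rot: [0.708, -0.707, 0.002, -0.001]
contact_force: [0.0, -0.5, -0.2]
gripper_width: 64.2
grasp_force: 0.0
[array([ 476.7, -333.7,  103.7]), array([ 476.7, -333.7,  103.7])]
```

View pics/w2.png

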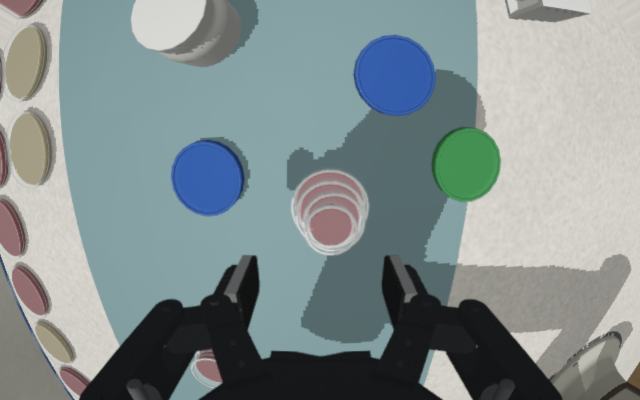

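The wrist view shows the stack with the xs lid at (331,228), between fingertips at about (245,258) and (397,258). I'll measure the xs lid from here.

```bash
python3 - <<'E'
from h import *
p=arm.camera_params("wrist"); im=cv2.imread("pics/w2.png")[:,:,::-1].copy()
print(p["position"].round(1),arm.read_state()["position"].round(1))
for z,r in [(64,18),(48,22.5),(32,27),(16,31.5)]:
    o,v=find(im,p,(470,-335),z,r,45,.3); print(z,r,o.tolist())
E
```

```text
[ 476.  -414.   246.1] [ 476.4 -333.7  103.5]
64 18 [[468.6000061035156, -341.79998779296875, 18.799999237060547], [470.0, -336.3999938964844, 16.899999618530273], [466.79998779296875, -349.79998779296875, 18.899999618530273], [472.70001220703125, -349.79998779296875, 19.299999237060547]]
48 22.5 [[470.0, -339.5, 23.899999618530273], [470.0, -347.6000061035156, 24.0], [468.20001220703125, -335.3999938964844, 21.0], [470.0, -341.79998779296875, 21.0]]
32 27 [[469.6000061035156, -334.6000061035156, 27.299999237060547], [465.0, -330.5, 28.100000381469727], [478.6000061035156, -329.20001220703125, 26.600000381469727], [470.0, -342.6000061035156, 25.0]]
16 31.5 [[469.1000061035156, -334.6000061035156, 30.600000381469727], [469.6000061035156, -326.0, 30.899999618530273], [476.79998779296875, -335.0, 32.099998474121094], [457.0, -322.79998779296875, 31.799999237060547]]
```

xs is at (470,-336.4). I need dx -6, dy -2.5, dz -52. Descend, then close.

```bash
Z='{"x":0,"y":0,"z":0}'; python3 -m handwheel '[{"x":-0.03,"y":-0.012,"z":-0.03,"ax":0,"ay":0,"az":0},{"x":0,"y":0,"z":-0.06,"ax":0,"ay":0,"az":0},{"x":0,"y":0,"z":-0.06,"ax":0,"ay":0,"az":0},{"x":0,"y":0,"z":-0.06,"ax":0,"ay":0,"az":0},{"x":0,"y":0,"z":-0.05,"ax":0,"ay":0,"az":0},{"x":0,"y":0,"z":0,"ax":0,"ay":0,"az":0},{"x":0,"y":0,"z":0,"ax":0,"ay":0,"az":0},{"x":0,"y":0,"z":0,"ax":0,"ay":0,"az":0}]' 0.5; python3 -m handwheel '[{"x":0,"y":0,"z":0,"ax":0,"ay":0,"az":0},{"x":0,"y":0,"z":0,"ax":0,"ay":0,"az":0},{"x":0,"y":0,"z":0,"ax":0,"ay":0,"az":0},{"x":0,"y":0,"z":0,"ax":0,"ay":0,"az":0},{"x":0,"y":0,"z":0,"ax":0,"ay":0,"az":0},{"x":0,"y":0,"z":0,"ax":0,"ay":0,"az":0},{"x":0,"y":0,"z":0,"ax":0,"ay":0,"az":0},{"x":0,"y":0,"z":0,"ax":0,"ay":0,"az":0}]' -0.4
```

```text
clock: 2.65
position: [469.4, -336.6, 49.7]
ee_rot: [0.707, -0.707, 0.0, -0.0]
contact_force: [0.3, -0.6, -0.7]
gripper_width: 63.8
grasp_force: 0.0
clock: 3.45
position: [469.5, -336.6, 50.2]
ee_rot: [0.707, -0.707, 0.001, -0.0]
contact_force: [-0.9, 1.2, 5.3]
gripper_width: 33.3
grasp_force: 59.9
```

```bash
python3 -m handwheel '[{"x":0,"y":0,"z":0.02,"ax":0,"ay":0,"az":0},{"x":0,"y":0,"z":0.04,"ax":0,"ay":0,"az":0},{"x":0,"y":0,"z":0.06,"ax":0,"ay":0,"az":0},{"x":0,"y":0,"z":0.08,"ax":0,"ay":0,"az":0},{"x":0,"y":0,"z":0.08,"ax":0,"ay":0,"az":0},{"x":0,"y":0,"z":0.02,"ax":0,"ay":0,"az":0},{"x":0,"y":0,"z":0,"ax":0,"ay":0,"az":0},{"x":0,"y":0,"z":0,"ax":0,"ay":0,"az":0}]' -0.4; python3 - <<'E'
from h import *
im=arm.get_image("wrist");cv2.imwrite("pics/w3.png",im[:,:,::-1])
p=arm.camera_params("wrist");print(p["position"].round(1),arm.read_state()["position"].round(1))
cv2.imwrite("pics/c3.png",cv2.resize(im[160:300,220:430,::-1],None,fx=3,fy=3,interpolation=3))
for z,r in [(48,22.5),(32,27),(16,31.5)]:
    o,v=find(im,p,(470,-335),z,r,45,.3); print(z,r,o.tolist())
E
```

```text
clock: 4.25
position: [468.5, -336.1, 108.8]
ee_rot: [-0.707, 0.707, 0.001, -0.0]
contact_force: [-0.2, 0.2, -1.1]
gripper_width: 33.3
grasp_force: 59.7
[ 468.6 -416.7  251. ] [ 468.4 -336.1  108.6]
48 22.5 [[470.3999938964844, -340.0, 23.600000381469727], [469.6000061035156, -347.6000061035156, 23.799999237060547], [470.3999938964844, -340.0, 20.5]]
32 27 [[469.1000061035156, -340.3999938964844, 28.100000381469727]]
16 31.5 [[470.3999938964844, -335.0, 30.399999618530273], [462.79998779296875, -328.70001220703125, 31.5], [470.0, -325.6000061035156, 30.700000762939453]]
```

View pics/c3.png

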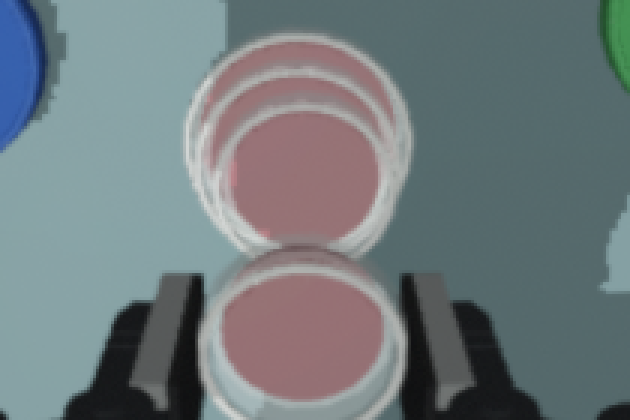

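The xs dish is held level between the pads at crop (300,340). The s lid below it has a ring from (213,175) to (392,175), with its top at (300,102). Next I carry xs to its pile, checking the s position by hand from the ring edges.

```bash
python3 - <<'E'
from h import *
p=arm.camera_params("wrist")
for c,z,r in [((300,102),48,22.5),((300,67),32,27),((299,34),16,31.5)]:
    q=onplane(p,(220+c[0]/3,160+c[1]/3),z,True); print(z,q[0].round(1),(q[1]+r).round(1))
for c,z in [((213,175),48),((392,175),48)]: print(onplane(p,(220+c[0]/3,160+c[1]/3),z,True).round(1))
E
python3 -m handwheel '[{"x":0,"y":0.1,"z":0,"ax":0,"ay":0,"az":0},{"x":0.01,"y":0.2,"z":0,"ax":0,"ay":0,"az":0},{"x":0.02,"y":0.23,"z":0,"ax":0,"ay":0,"az":0},{"x":0.02,"y":0.23,"z":0,"ax":0,"ay":0,"az":0},{"x":0.02,"y":0.23,"z":0,"ax":0,"ay":0,"az":0},{"x":0.02,"y":0.23,"z":0,"ax":0,"ay":0,"az":0},{"x":0,"y":0.2,"z":0,"ax":0,"ay":0,"az":0},{"x":0,"y":0.12,"z":0,"ax":0,"ay":0,"az":0}]' -0.4
python3 -m handwheel '[{"x":0,"y":0.1,"z":0,"ax":0,"ay":0,"az":0},{"x":0,"y":0,"z":0,"ax":0,"ay":0,"az":0},{"x":0,"y":0,"z":0,"ax":0,"ay":0,"az":0},{"x":0,"y":0,"z":0,"ax":0,"ay":0,"az":0},{"x":0,"y":0,"z":0,"ax":0,"ay":0,"az":0},{"x":0,"y":0,"z":0,"ax":0,"ay":0,"az":0},{"x":0,"y":0,"z":0,"ax":0,"ay":0,"az":0},{"x":0,"y":0,"z":0,"ax":0,"ay":0,"az":0}]' -0.4
python3 - <<'E'
from h import *
im=arm.get_image("wrist");cv2.imwrite("pics/w4.png",im[:,:,::-1])
p=arm.camera_params("wrist");print(p["position"].round(1),arm.read_state()["position"].round(1))
cv2.imwrite("pics/c4.png",cv2.resize(im[160:300,220:430,::-1],None,fx=3,fy=3,interpolation=3))
o,v=find(im,p,(487,2),32,18,45,.3); print(o.tolist())
E
```

```text
48 468.8 -334.0
32 468.8 -333.7
16 469.1 -333.9
[ 489.2 -338.7   48. ]
[ 447.2 -338.7   48. ]
clock: 5.1
position: [486.5, -26.0, 108.7]
ee_rot: [0.708, -0.706, -0.0, 0.001]
contact_force: [0.0, -0.2, -0.1]
gripper_width: 33.6
grasp_force: 59.7
clock: 5.9
position: [487.0, -8.7, 109.3]
ee_rot: [-0.707, 0.707, -0.0, 0.0]
contact_force: [-0.8, -0.9, -1.1]
gripper_width: 33.5
grasp_force: 59.7
[487.  -89.1 251.9] [487.   -8.6 109.3]
[[486.6000061035156, 2.9000000953674316, 16.799999237060547], [488.3999938964844, -2.0, 18.399999618530273], [485.6000061035156, -4.300000190734863, 16.299999237060547]]
```

View pics/c4.png

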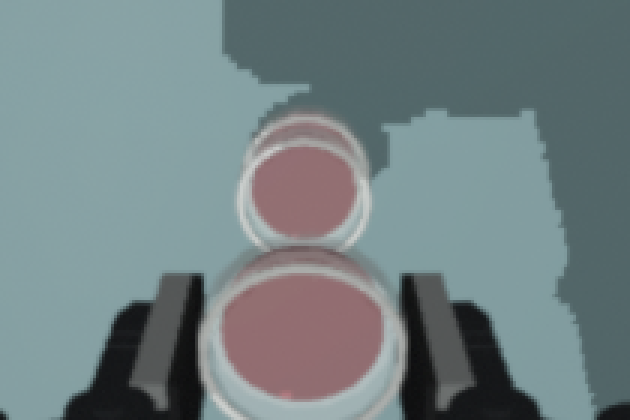

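The pile top lid has a ring from (238,198) to (371,198), with its top at (304,138).

```bash
python3 - <<'E'
from h import *
p=arm.camera_params("wrist")
f=lambda c,z:onplane(p,(220+c[0]/3,160+c[1]/3),z,True).round(1)
print(f((304,138),32)+[0,18,0],f((238,198),32),f((371,198),32))
E
```

```text
[486.5   3.2  32. ] [503.4   1.5  32. ] [469.3   1.5  32. ]
```

```bash
python3 -m handwheel '[{"x":0,"y":0.03,"z":-0.06,"ax":0,"ay":0,"az":0},{"x":0,"y":0.028,"z":-0.08,"ax":0,"ay":0,"az":0},{"x":0,"y":0,"z":-0.08,"ax":0,"ay":0,"az":0},{"x":0,"y":0,"z":-0.07,"ax":0,"ay":0,"az":0},{"x":0,"y":0,"z":-0.05,"ax":0,"ay":0,"az":0},{"x":0,"y":0,"z":-0.02,"ax":0,"ay":0,"az":0},{"x":0,"y":0,"z":-0.01,"ax":0,"ay":0,"az":0},{"x":0,"y":0,"z":0,"ax":0,"ay":0,"az":0}]' -0.4
```

```text
clock: 6.75
position: [487.2, 3.3, 35.5]
ee_rot: [0.707, -0.707, 0.0, -0.0]
contact_force: [0.5, -0.5, 0.2]
gripper_width: 33.4
grasp_force: 59.7
```

```bash
python3 -m handwheel '[{"x":0,"y":0,"z":-0.004,"ax":0,"ay":0,"az":0},{"x":0,"y":0,"z":0,"ax":0,"ay":0,"az":0},{"x":0,"y":0,"z":0,"ax":0,"ay":0,"az":0},{"x":0,"y":0,"z":-0.003,"ax":0,"ay":0,"az":0},{"x":0,"y":0,"z":0,"ax":0,"ay":0,"az":0},{"x":0,"y":0,"z":0,"ax":0,"ay":0,"az":0},{"x":0,"y":0,"z":0,"ax":0,"ay":0,"az":0},{"x":0,"y":0,"z":0,"ax":0,"ay":0,"az":0}]' -0.4
```

```text
clock: 7.55
position: [487.2, 3.3, 34.2]
ee_rot: [0.707, -0.707, 0.0, -0.0]
contact_force: [-0.7, 1.0, 2.9]
gripper_width: 33.9
grasp_force: 60.0
```

Contact at 2.9 N. Release, then rise.

```bash
python3 -m handwheel '[{"x":0,"y":0,"z":0,"ax":0,"ay":0,"az":0},{"x":0,"y":0,"z":0,"ax":0,"ay":0,"az":0},{"x":0,"y":0,"z":0,"ax":0,"ay":0,"az":0},{"x":0,"y":0,"z":0,"ax":0,"ay":0,"az":0},{"x":0,"y":0,"z":0.02,"ax":0,"ay":0,"az":0},{"x":0,"y":0,"z":0.08,"ax":0,"ay":0,"az":0},{"x":0,"y":0,"z":0.15,"ax":0,"ay":0,"az":0},{"x":0,"y":0,"z":0.17,"ax":0,"ay":0,"az":0}]' 0.5
python3 -m handwheel '[{"x":0,"y":-0.1,"z":0,"ax":0,"ay":0,"az":0},{"x":0,"y":-0.2,"z":0,"ax":0,"ay":0,"az":0},{"x":-0.02,"y":-0.23,"z":0,"ax":0,"ay":0,"az":0},{"x":-0.02,"y":-0.23,"z":0,"ax":0,"ay":0,"az":0},{"x":-0.02,"y":-0.23,"z":0,"ax":0,"ay":0,"az":0},{"x":-0.02,"y":-0.23,"z":0,"ax":0,"ay":0,"az":0},{"x":-0.01,"y":-0.23,"z":0,"ax":0,"ay":0,"az":0},{"x":0,"y":-0.18,"z":0,"ax":0,"ay":0,"az":0}]' 0.6
python3 -m handwheel '[{"x":0,"y":-0.06,"z":0,"ax":0,"ay":0,"az":0},{"x":0,"y":0,"z":0,"ax":0,"ay":0,"az":0},{"x":0,"y":0,"z":0,"ax":0,"ay":0,"az":0},{"x":0,"y":0,"z":0,"ax":0,"ay":0,"az":0},{"x":0,"y":0,"z":0,"ax":0,"ay":0,"az":0},{"x":0,"y":0,"z":0,"ax":0,"ay":0,"az":0},{"x":0,"y":0,"z":0,"ax":0,"ay":0,"az":0},{"x":0,"y":0,"z":0,"ax":0,"ay":0,"az":0}]' 0.6
```

```text
clock: 8.35
position: [486.2, 3.0, 118.3]
ee_rot: [-0.707, 0.707, 0.001, -0.001]
contact_force: [1.6, -0.1, -0.5]
gripper_width: 64.3
grasp_force: 0.0
clock: 9.15
position: [468.4, -325.2, 118.2]
ee_rot: [-0.707, 0.708, -0.0, 0.0]
contact_force: [0.2, 0.3, 1.1]
gripper_width: 68.1
grasp_force: 0.0
clock: 9.95
position: [469.1, -334.4, 118.0]
ee_rot: [0.707, -0.707, 0.0, -0.0]
contact_force: [-0.6, 0.2, -0.5]
gripper_width: 68.0
grasp_force: 0.0
```

```bash
python3 -m handwheel '[{"x":0,"y":0,"z":-0.06,"ax":0,"ay":0,"az":0},{"x":0,"y":0,"z":-0.1,"ax":0,"ay":0,"az":0},{"x":0,"y":0,"z":-0.1,"ax":0,"ay":0,"az":0},{"x":0,"y":0,"z":-0.08,"ax":0,"ay":0,"az":0},{"x":0,"y":0,"z":-0.05,"ax":0,"ay":0,"az":0},{"x":0,"y":0,"z":-0.02,"ax":0,"ay":0,"az":0},{"x":0,"y":0,"z":0,"ax":0,"ay":0,"az":0},{"x":0,"y":0,"z":0,"ax":0,"ay":0,"az":0}]' 0.6
python3 -m handwheel '[{"x":0,"y":0,"z":0,"ax":0,"ay":0,"az":0},{"x":0,"y":0,"z":0,"ax":0,"ay":0,"az":0},{"x":0,"y":0,"z":0,"ax":0,"ay":0,"az":0},{"x":0,"y":0,"z":0,"ax":0,"ay":0,"az":0},{"x":0,"y":0,"z":0,"ax":0,"ay":0,"az":0},{"x":0,"y":0,"z":0,"ax":0,"ay":0,"az":0},{"x":0,"y":0,"z":0,"ax":0,"ay":0,"az":0},{"x":0,"y":0,"z":0,"ax":0,"ay":0,"az":0}]' -0.2
python3 -m handwheel '[{"x":0,"y":0,"z":0.02,"ax":0,"ay":0,"az":0},{"x":0,"y":0,"z":0.04,"ax":0,"ay":0,"az":0},{"x":0,"y":0,"z":0.06,"ax":0,"ay":0,"az":0},{"x":0,"y":0,"z":0.1,"ax":0,"ay":0,"az":0},{"x":0,"y":0,"z":0.1,"ax":0,"ay":0,"az":0},{"x":0,"y":0,"z":0.08,"ax":0,"ay":0,"az":0},{"x":0,"y":0,"z":0,"ax":0,"ay":0,"az":0},{"x":0,"y":0,"z":0,"ax":0,"ay":0,"az":0}]' -0.2
```

```text
clock: 10.75
position: [469.5, -335.0, 36.5]
ee_rot: [0.707, -0.707, 0.001, -0.0]
contact_force: [0.6, 0.0, -0.2]
gripper_width: 68.4
grasp_force: 0.0
clock: 11.55
position: [469.7, -335.1, 37.3]
ee_rot: [0.707, -0.707, 0.001, -0.0]
contact_force: [-1.2, 1.4, 6.2]
gripper_width: 42.0
grasp_force: 60.7
clock: 12.35
position: [468.9, -334.6, 116.2]
ee_rot: [-0.707, 0.707, -0.0, 0.0]
contact_force: [-0.5, -0.2, -1.5]
gripper_width: 42.2
grasp_force: 60.8
```

Held (42 mm). Carry to pile_s.

```bash
python3 -m handwheel '[{"x":0,"y":0.1,"z":0,"ax":0,"ay":0,"az":0},{"x":0,"y":0.2,"z":0,"ax":0,"ay":0,"az":0},{"x":0,"y":0.23,"z":0,"ax":0,"ay":0,"az":0},{"x":0,"y":0.23,"z":0,"ax":0,"ay":0,"az":0},{"x":0,"y":0.23,"z":0,"ax":0,"ay":0,"az":0},{"x":0,"y":0.23,"z":0,"ax":0,"ay":0,"az":0},{"x":0,"y":0.23,"z":0,"ax":0,"ay":0,"az":0},{"x":0,"y":0.23,"z":0,"ax":0,"ay":0,"az":0}]' -0.2
python3 -m handwheel '[{"x":0,"y":0.23,"z":0,"ax":0,"ay":0,"az":0},{"x":0,"y":0.23,"z":0,"ax":0,"ay":0,"az":0},{"x":0,"y":0.23,"z":0,"ax":0,"ay":0,"az":0},{"x":0,"y":0.23,"z":0,"ax":0,"ay":0,"az":0},{"x":0,"y":0.23,"z":0,"ax":0,"ay":0,"az":0},{"x":0,"y":0.2,"z":0,"ax":0,"ay":0,"az":0},{"x":0,"y":0.15,"z":0,"ax":0,"ay":0,"az":0},{"x":0,"y":0.08,"z":0,"ax":0,"ay":0,"az":0}]' -0.2
python3 -m handwheel '[{"x":0,"y":0.05,"z":0,"ax":0,"ay":0,"az":0},{"x":0,"y":0,"z":0,"ax":0,"ay":0,"az":0},{"x":0,"y":0,"z":0,"ax":0,"ay":0,"az":0},{"x":0,"y":0,"z":0,"ax":0,"ay":0,"az":0},{"x":0,"y":0,"z":0,"ax":0,"ay":0,"az":0},{"x":0,"y":0,"z":0,"ax":0,"ay":0,"az":0},{"x":0,"y":0,"z":0,"ax":0,"ay":0,"az":0},{"x":0,"y":0,"z":0,"ax":0,"ay":0,"az":0}]' -0.2
python3 - <<'E'
from h import *
im=arm.get_image("wrist");cv2.imwrite("pics/w5.png",im[:,:,::-1])
p=arm.camera_params("wrist");print(p["position"].round(1),arm.read_state()["position"].round(1))
cv2.imwrite("pics/c5.png",cv2.resize(im[140:300,220:430,::-1],None,fx=3,fy=3,interpolation=3))
E
```

```text
clock: 13.15
position: [467.9, 2.8, 115.0]
ee_rot: [-0.707, 0.707, 0.001, -0.001]
contact_force: [0.8, 0.7, -0.6]
gripper_width: 42.5
grasp_force: 60.8
clock: 13.95
position: [468.4, 319.2, 114.6]
ee_rot: [0.708, -0.706, 0.0, 0.001]
contact_force: [-0.2, -0.0, -1.4]
gripper_width: 42.2
grasp_force: 60.8
clock: 14.75
position: [469.0, 327.1, 116.0]
ee_rot: [-0.707, 0.707, 0.0, 0.0]
contact_force: [-0.4, 0.2, -0.3]
gripper_width: 42.0
grasp_force: 60.8
[469.  246.6 258.5] [469.  327.1 116. ]
```

View pics/c5.png

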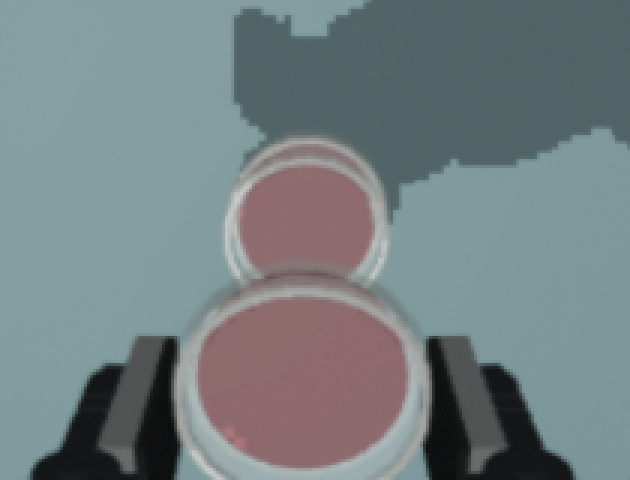

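The s dish is held level. The pile_s lid ring runs from (224,228) to (389,228), with its top at (307,156).

```bash
python3 - <<'E'
from h import *
p=arm.camera_params("wrist")
f=lambda c,z:onplane(p,(220+c[0]/3,140+c[1]/3),z,True).round(1)
print(f((307,156),32)+[0,22.5,0],f((224,228),32),f((389,228),32))
E
```

```text
[467.8 334.5  32. ] [489.4 331.5  32. ] [446.3 331.5  32. ]
```

```bash
python3 -m handwheel '[{"x":-0.006,"y":0.03,"z":-0.06,"ax":0,"ay":0,"az":0},{"x":0,"y":0,"z":-0.09,"ax":0,"ay":0,"az":0},{"x":0,"y":0,"z":-0.09,"ax":0,"ay":0,"az":0},{"x":0,"y":0,"z":-0.07,"ax":0,"ay":0,"az":0},{"x":0,"y":0,"z":-0.05,"ax":0,"ay":0,"az":0},{"x":0,"y":0,"z":-0.02,"ax":0,"ay":0,"az":0},{"x":0,"y":0,"z":-0.01,"ax":0,"ay":0,"az":0},{"x":0,"y":0,"z":0,"ax":0,"ay":0,"az":0}]' -0.2
python3 -m handwheel '[{"x":0,"y":0,"z":-0.004,"ax":0,"ay":0,"az":0},{"x":0,"y":0,"z":0,"ax":0,"ay":0,"az":0},{"x":0,"y":0,"z":0,"ax":0,"ay":0,"az":0},{"x":0,"y":0,"z":0,"ax":0,"ay":0,"az":0},{"x":0,"y":0,"z":0,"ax":0,"ay":0,"az":0},{"x":0,"y":0,"z":0,"ax":0,"ay":0,"az":0},{"x":0,"y":0,"z":0,"ax":0,"ay":0,"az":0},{"x":0,"y":0,"z":0,"ax":0,"ay":0,"az":0}]' -0.2
```

```text
clock: 15.6
position: [468.0, 333.5, 38.1]
ee_rot: [0.707, -0.707, 0.0, -0.0]
contact_force: [-1.0, 0.6, -0.8]
gripper_width: 42.4
grasp_force: 60.8
clock: 16.4
position: [467.9, 333.3, 37.3]
ee_rot: [0.707, -0.707, 0.0, -0.0]
contact_force: [0.2, -1.4, 1.5]
gripper_width: 41.9
grasp_force: 60.8
```

```bash
python3 -m handwheel '[{"x":0,"y":0,"z":-0.003,"ax":0,"ay":0,"az":0},{"x":0,"y":0,"z":0,"ax":0,"ay":0,"az":0},{"x":0,"y":0,"z":0,"ax":0,"ay":0,"az":0},{"x":0,"y":0,"z":0,"ax":0,"ay":0,"az":0},{"x":0,"y":0,"z":0,"ax":0,"ay":0,"az":0},{"x":0,"y":0,"z":0,"ax":0,"ay":0,"az":0},{"x":0,"y":0,"z":0,"ax":0,"ay":0,"az":0},{"x":0,"y":0,"z":0,"ax":0,"ay":0,"az":0}]' -0.2
```

```text
clock: 17.2
position: [467.9, 333.3, 37.3]
ee_rot: [0.707, -0.707, 0.0, -0.0]
contact_force: [-1.6, -0.7, 5.7]
gripper_width: 42.4
grasp_force: 61.2
```

Contact made. Release, rise and go back over the stack, opening to about 77 mm for m.

```bash
python3 -m handwheel '[{"x":0,"y":0,"z":0,"ax":0,"ay":0,"az":0},{"x":0,"y":0,"z":0,"ax":0,"ay":0,"az":0},{"x":0,"y":0,"z":0,"ax":0,"ay":0,"az":0},{"x":0,"y":0,"z":0,"ax":0,"ay":0,"az":0},{"x":0,"y":0,"z":0.02,"ax":0,"ay":0,"az":0},{"x":0,"y":0,"z":0.08,"ax":0,"ay":0,"az":0},{"x":0,"y":0,"z":0.15,"ax":0,"ay":0,"az":0},{"x":0,"y":0,"z":0.15,"ax":0,"ay":0,"az":0}]' 0.7
python3 -m handwheel '[{"x":0,"y":-0.1,"z":0,"ax":0,"ay":0,"az":0},{"x":0,"y":-0.2,"z":0,"ax":0,"ay":0,"az":0},{"x":0,"y":-0.23,"z":0,"ax":0,"ay":0,"az":0},{"x":0,"y":-0.23,"z":0,"ax":0,"ay":0,"az":0},{"x":0,"y":-0.23,"z":0,"ax":0,"ay":0,"az":0},{"x":0,"y":-0.23,"z":0,"ax":0,"ay":0,"az":0},{"x":0,"y":-0.23,"z":0,"ax":0,"ay":0,"az":0},{"x":0,"y":-0.23,"z":0,"ax":0,"ay":0,"az":0}]' 0.8
python3 -m handwheel '[{"x":0,"y":-0.23,"z":0,"ax":0,"ay":0,"az":0},{"x":0,"y":-0.23,"z":0,"ax":0,"ay":0,"az":0},{"x":0,"y":-0.23,"z":0,"ax":0,"ay":0,"az":0},{"x":0,"y":-0.23,"z":0,"ax":0,"ay":0,"az":0},{"x":0,"y":-0.23,"z":0,"ax":0,"ay":0,"az":0},{"x":0,"y":-0.2,"z":0,"ax":0,"ay":0,"az":0},{"x":0,"y":-0.15,"z":0,"ax":0,"ay":0,"az":0},{"x":0,"y":-0.09,"z":0,"ax":0,"ay":0,"az":0}]' 0.8
python3 -m handwheel '[{"x":0,"y":-0.05,"z":0,"ax":0,"ay":0,"az":0},{"x":0,"y":0,"z":0,"ax":0,"ay":0,"az":0},{"x":0,"y":0,"z":0,"ax":0,"ay":0,"az":0},{"x":0,"y":0,"z":0,"ax":0,"ay":0,"az":0},{"x":0,"y":0,"z":0,"ax":0,"ay":0,"az":0},{"x":0,"y":0,"z":0,"ax":0,"ay":0,"az":0},{"x":0,"y":0,"z":0,"ax":0,"ay":0,"az":0},{"x":0,"y":0,"z":0,"ax":0,"ay":0,"az":0}]' 0.8
python3 - <<'E'
from h import *
im=arm.get_image("wrist");cv2.imwrite("pics/w6.png",im[:,:,::-1])
p=arm.camera_params("wrist");print(p["position"].round(1),arm.read_state()["position"].round(1))
cv2.imwrite("pics/c6.png",cv2.resize(im[140:300,220:430,::-1],None,fx=3,fy=3,interpolation=3))
E
```

```text
clock: 18.0
position: [467.5, 332.9, 117.2]
ee_rot: [0.707, -0.707, 0.0, 0.001]
contact_force: [0.7, 1.2, 0.2]
gripper_width: 72.7
grasp_force: 0.0
clock: 18.8
position: [466.9, -4.9, 116.5]
ee_rot: [0.707, -0.707, -0.0, 0.0]
contact_force: [1.4, 0.8, -0.2]
gripper_width: 76.8
grasp_force: 0.0
clock: 19.6
position: [466.7, -323.2, 115.9]
ee_rot: [-0.706, 0.708, 0.0, -0.0]
contact_force: [0.1, 0.2, -0.9]
gripper_width: 76.8
grasp_force: 0.0
clock: 20.4
position: [467.8, -330.5, 116.6]
ee_rot: [0.707, -0.707, -0.0, -0.0]
contact_force: [1.2, -0.8, 0.1]
gripper_width: 76.6
grasp_force: 0.0
[ 467.9 -411.1  259.1] [ 467.8 -330.6  116.5]
```

View pics/c6.png

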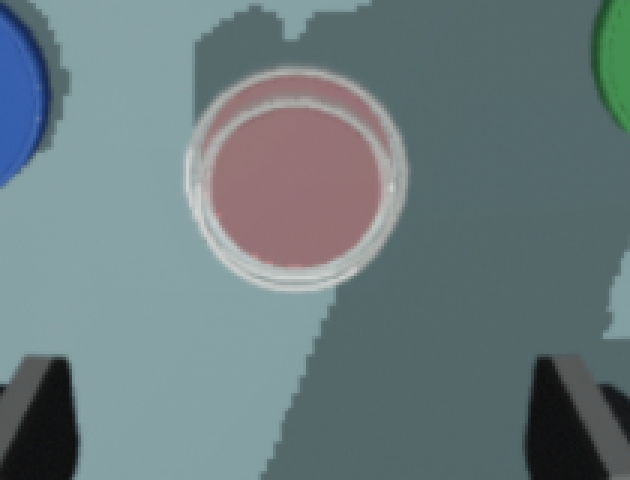

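The stack is now m on l. The m ring spans (196–401, 190), top 96 and bottom 292. The l ring spans (185–408, 175), top 66.

```bash
python3 - <<'E'
from h import *
p=arm.camera_params("wrist")
f=lambda c,z:onplane(p,(220+c[0]/3,140+c[1]/3),z,True).round(1)
print([f(c,32) for c in [(196,190),(401,190),(297,95),(297,292)]])
print([f(c,16) for c in [(185,175),(408,175),(297,66)]])
E
```

```text
[array([ 495.3, -336.5,   32. ]), array([ 442.3, -336.5,   32. ]), array([ 469.1, -361.5,   32. ]), array([ 469.2, -307.8,   32. ])]
[array([ 500.1, -335.6,   16. ]), array([ 438.7, -335.6,   16. ]), array([ 469.2, -365.9,   16. ])]
```

```bash
python3 -m handwheel '[{"x":0.006,"y":-0.02,"z":-0.06,"ax":0,"ay":0,"az":0},{"x":0,"y":0,"z":-0.1,"ax":0,"ay":0,"az":0},{"x":0,"y":0,"z":-0.12,"ax":0,"ay":0,"az":0},{"x":0,"y":0,"z":-0.1,"ax":0,"ay":0,"az":0},{"x":0,"y":0,"z":-0.07,"ax":0,"ay":0,"az":0},{"x":0,"y":0,"z":-0.025,"ax":0,"ay":0,"az":0},{"x":0,"y":0,"z":0,"ax":0,"ay":0,"az":0},{"x":0,"y":0,"z":0,"ax":0,"ay":0,"az":0}]' 0.8
python3 -m handwheel '[{"x":0,"y":0,"z":0,"ax":0,"ay":0,"az":0},{"x":0,"y":0,"z":0,"ax":0,"ay":0,"az":0},{"x":0,"y":0,"z":0,"ax":0,"ay":0,"az":0},{"x":0,"y":0,"z":0,"ax":0,"ay":0,"az":0},{"x":0,"y":0,"z":0,"ax":0,"ay":0,"az":0},{"x":0,"y":0,"z":0,"ax":0,"ay":0,"az":0},{"x":0,"y":0,"z":0,"ax":0,"ay":0,"az":0},{"x":0,"y":0,"z":0,"ax":0,"ay":0,"az":0}]' 0
python3 -m handwheel '[{"x":0,"y":0,"z":0.02,"ax":0,"ay":0,"az":0},{"x":0,"y":0,"z":0.04,"ax":0,"ay":0,"az":0},{"x":0,"y":0,"z":0.06,"ax":0,"ay":0,"az":0},{"x":0,"y":0,"z":0.1,"ax":0,"ay":0,"az":0},{"x":0,"y":0,"z":0.12,"ax":0,"ay":0,"az":0},{"x":0,"y":0,"z":0.1,"ax":0,"ay":0,"az":0},{"x":0,"y":0,"z":0.03,"ax":0,"ay":0,"az":0},{"x":0,"y":0,"z":0,"ax":0,"ay":0,"az":0}]' 0
```

```text
clock: 21.25
position: [469.4, -335.1, 21.8]
ee_rot: [0.707, -0.707, 0.0, -0.0]
contact_force: [0.0, 0.8, 0.0]
gripper_width: 77.0
grasp_force: 0.0
clock: 22.05
position: [469.8, -335.1, 23.1]
ee_rot: [0.707, -0.707, 0.001, -0.0]
contact_force: [-1.1, 0.4, 4.8]
gripper_width: 50.6
grasp_force: 61.4
clock: 22.85
position: [469.5, -335.0, 116.9]
ee_rot: [-0.707, 0.707, -0.001, 0.001]
contact_force: [0.6, 0.9, -0.3]
gripper_width: 50.6
grasp_force: 62.3
```

Carry m to pile_m, stopping slightly short.

```bash
python3 -m handwheel '[{"x":0.06,"y":0.08,"z":0,"ax":0,"ay":0,"az":0},{"x":0.12,"y":0.16,"z":0,"ax":0,"ay":0,"az":0},{"x":0.14,"y":0.2,"z":0,"ax":0,"ay":0,"az":0},{"x":0.14,"y":0.2,"z":0,"ax":0,"ay":0,"az":0},{"x":0.1,"y":0.15,"z":0,"ax":0,"ay":0,"az":0},{"x":0.06,"y":0.08,"z":0,"ax":0,"ay":0,"az":0},{"x":0,"y":0,"z":0,"ax":0,"ay":0,"az":0},{"x":0,"y":0,"z":0,"ax":0,"ay":0,"az":0}]' 0
python3 - <<'E'
from h import *
im=arm.get_image("wrist");cv2.imwrite("pics/w7.png",im[:,:,::-1])
p=arm.camera_params("wrist");print(p["position"].round(1),arm.read_state()["position"].round(1))
cv2.imwrite("pics/c7.png",cv2.resize(im[140:300,220:430,::-1],None,fx=3,fy=3,interpolation=3))
E
```

```text
clock: 23.65
position: [592.1, -160.8, 114.4]
ee_rot: [0.707, -0.707, -0.001, 0.001]
contact_force: [0.4, -0.2, -0.9]
gripper_width: 50.9
grasp_force: 62.4
[ 592.2 -241.9  257.2] [ 591.9 -161.4  114.6]
```

View pics/c7.png

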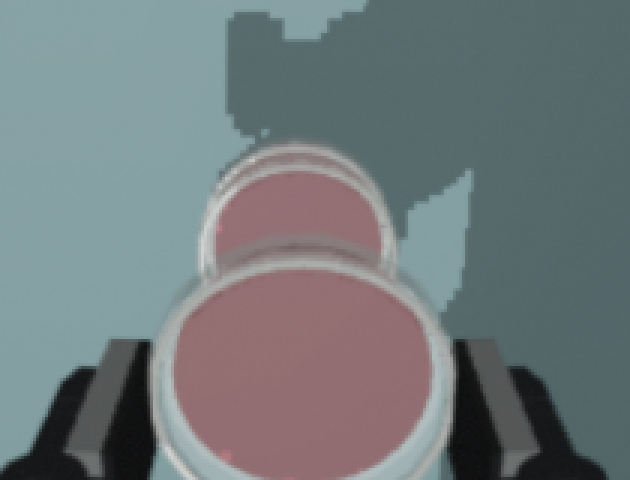

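The m dish is held level. The pile_m lid ring runs from (200,245) to (398,245), with its top at (299,162).

```bash
python3 - <<'E'
from h import *
p=arm.camera_params("wrist")
f=lambda c,z:onplane(p,(220+c[0]/3,140+c[1]/3),z,True).round(1)
print([f(c,32) for c in [(200,245),(398,245),(299,162)]], arm.read_state()["position"])
E
```

```text
[array([ 618.4, -152.8,   32. ]), array([ 566.7, -152.7,   32. ]), array([ 592.5, -175.3,   32. ])] [ 591.90706945 -161.36049737  114.64675794]
```

```bash
python3 -m handwheel '[{"x":0.002,"y":0.03,"z":-0.06,"ax":0,"ay":0,"az":0},{"x":0,"y":0.034,"z":-0.08,"ax":0,"ay":0,"az":0},{"x":0,"y":0,"z":-0.08,"ax":0,"ay":0,"az":0},{"x":0,"y":0,"z":-0.07,"ax":0,"ay":0,"az":0},{"x":0,"y":0,"z":-0.05,"ax":0,"ay":0,"az":0},{"x":0,"y":0,"z":-0.02,"ax":0,"ay":0,"az":0},{"x":0,"y":0,"z":-0.01,"ax":0,"ay":0,"az":0},{"x":0,"y":0,"z":0,"ax":0,"ay":0,"az":0}]' 0
python3 -m handwheel '[{"x":0,"y":0,"z":-0.003,"ax":0,"ay":0,"az":0},{"x":0,"y":0,"z":0,"ax":0,"ay":0,"az":0},{"x":0,"y":0,"z":0,"ax":0,"ay":0,"az":0},{"x":0,"y":0,"z":0,"ax":0,"ay":0,"az":0},{"x":0,"y":0,"z":0,"ax":0,"ay":0,"az":0},{"x":0,"y":0,"z":0,"ax":0,"ay":0,"az":0},{"x":0,"y":0,"z":0,"ax":0,"ay":0,"az":0},{"x":0,"y":0,"z":0,"ax":0,"ay":0,"az":0}]' 0
```

```text
clock: 24.5
position: [593.6, -148.1, 41.7]
ee_rot: [-0.707, 0.707, -0.0, 0.0]
contact_force: [-0.1, -0.7, -0.9]
gripper_width: 50.9
grasp_force: 62.4
clock: 25.3
position: [593.4, -148.0, 40.9]
ee_rot: [-0.707, 0.707, 0.0, 0.0]
contact_force: [-0.6, -0.3, 0.2]
gripper_width: 50.4
grasp_force: 62.4
```

```bash
python3 -m handwheel '[{"x":-0.003,"y":0,"z":-0.004,"ax":0,"ay":0,"az":0},{"x":0,"y":0,"z":0,"ax":0,"ay":0,"az":0},{"x":0,"y":0,"z":-0.003,"ax":0,"ay":0,"az":0},{"x":0,"y":0,"z":0,"ax":0,"ay":0,"az":0},{"x":0,"y":0,"z":0,"ax":0,"ay":0,"az":0},{"x":0,"y":0,"z":0,"ax":0,"ay":0,"az":0},{"x":0,"y":0,"z":0,"ax":0,"ay":0,"az":0},{"x":0,"y":0,"z":0,"ax":0,"ay":0,"az":0}]' 0
```

```text
clock: 26.1
position: [592.8, -148.0, 39.5]
ee_rot: [-0.707, 0.707, -0.0, 0.0]
contact_force: [0.4, 0.2, -0.6]
gripper_width: 50.8
grasp_force: 62.4
```

```bash
python3 -m handwheel '[{"x":0,"y":0,"z":-0.003,"ax":0,"ay":0,"az":0},{"x":0,"y":0,"z":0,"ax":0,"ay":0,"az":0},{"x":0,"y":0,"z":-0.003,"ax":0,"ay":0,"az":0},{"x":0,"y":0,"z":0,"ax":0,"ay":0,"az":0},{"x":0,"y":0,"z":0,"ax":0,"ay":0,"az":0},{"x":0,"y":0,"z":0,"ax":0,"ay":0,"az":0},{"x":0,"y":0,"z":0,"ax":0,"ay":0,"az":0},{"x":0,"y":0,"z":0,"ax":0,"ay":0,"az":0}]' 0
```

```text
clock: 26.9
position: [592.9, -148.0, 39.1]
ee_rot: [0.707, -0.707, 0.0, -0.0]
contact_force: [-0.9, 1.5, 5.3]
gripper_width: 51.0
grasp_force: 63.0
```

Contact. Release, rise and return to l.

```bash
python3 -m handwheel '[{"x":0,"y":0,"z":0,"ax":0,"ay":0,"az":0},{"x":0,"y":0,"z":0,"ax":0,"ay":0,"az":0},{"x":0,"y":0,"z":0,"ax":0,"ay":0,"az":0},{"x":0,"y":0,"z":0,"ax":0,"ay":0,"az":0},{"x":0,"y":0,"z":0.02,"ax":0,"ay":0,"az":0},{"x":0,"y":0,"z":0.08,"ax":0,"ay":0,"az":0},{"x":0,"y":0,"z":0.15,"ax":0,"ay":0,"az":0},{"x":0,"y":0,"z":0.15,"ax":0,"ay":0,"az":0}]' 0.9
python3 -m handwheel '[{"x":-0.06,"y":-0.09,"z":0,"ax":0,"ay":0,"az":0},{"x":-0.12,"y":-0.18,"z":0,"ax":0,"ay":0,"az":0},{"x":-0.14,"y":-0.2,"z":0,"ax":0,"ay":0,"az":0},{"x":-0.14,"y":-0.2,"z":0,"ax":0,"ay":0,"az":0},{"x":-0.1,"y":-0.16,"z":0,"ax":0,"ay":0,"az":0},{"x":-0.06,"y":-0.1,"z":0,"ax":0,"ay":0,"az":0},{"x":0,"y":0,"z":0,"ax":0,"ay":0,"az":0},{"x":0,"y":0,"z":0,"ax":0,"ay":0,"az":0}]' 1
python3 - <<'E'
from h import *
im=arm.get_image("wrist");cv2.imwrite("pics/w8.png",im[:,:,::-1])
p=arm.camera_params("wrist");print(p["position"].round(1),arm.read_state()["position"].round(1))
o,v=find(im,p,(470,-335),16,31.5,45,.3); print(o.tolist())
E
```

```text
clock: 27.7
position: [592.4, -148.0, 118.9]
ee_rot: [0.707, -0.707, -0.0, 0.001]
contact_force: [-0.4, 0.1, 0.1]
gripper_width: 81.4
grasp_force: 0.0
clock: 28.5
position: [468.6, -334.3, 118.5]
ee_rot: [-0.707, 0.708, -0.0, 0.0]
contact_force: [0.5, -0.1, -0.1]
gripper_width: 85.5
grasp_force: 0.0
[ 469.  -414.2  261. ] [ 469.1 -333.8  118.5]
[[471.3999938964844, -335.3999938964844, 30.5]]
```

```bash
python3 -m handwheel '[{"x":0.005,"y":-0.005,"z":-0.08,"ax":0,"ay":0,"az":0},{"x":0,"y":0,"z":-0.12,"ax":0,"ay":0,"az":0},{"x":0,"y":0,"z":-0.13,"ax":0,"ay":0,"az":0},{"x":0,"y":0,"z":-0.12,"ax":0,"ay":0,"az":0},{"x":0,"y":0,"z":-0.08,"ax":0,"ay":0,"az":0},{"x":0,"y":0,"z":-0.04,"ax":0,"ay":0,"az":0},{"x":0,"y":0,"z":-0.01,"ax":0,"ay":0,"az":0},{"x":0,"y":0,"z":0,"ax":0,"ay":0,"az":0}]' 1
python3 -m handwheel '[{"x":0,"y":0,"z":0,"ax":0,"ay":0,"az":0},{"x":0,"y":0,"z":0,"ax":0,"ay":0,"az":0},{"x":0,"y":0,"z":0,"ax":0,"ay":0,"az":0},{"x":0,"y":0,"z":0,"ax":0,"ay":0,"az":0},{"x":0,"y":0,"z":0,"ax":0,"ay":0,"az":0},{"x":0,"y":0,"z":0,"ax":0,"ay":0,"az":0},{"x":0,"y":0,"z":0,"ax":0,"ay":0,"az":0},{"x":0,"y":0,"z":0,"ax":0,"ay":0,"az":0}]' 0.2
python3 -m handwheel '[{"x":0,"y":0,"z":0.02,"ax":0,"ay":0,"az":0},{"x":0,"y":0,"z":0.04,"ax":0,"ay":0,"az":0},{"x":0,"y":0,"z":0.08,"ax":0,"ay":0,"az":0},{"x":0,"y":0,"z":0.12,"ax":0,"ay":0,"az":0},{"x":0,"y":0,"z":0.14,"ax":0,"ay":0,"az":0},{"x":0,"y":0,"z":0.12,"ax":0,"ay":0,"az":0},{"x":0,"y":0,"z":0.05,"ax":0,"ay":0,"az":0},{"x":0,"y":0,"z":0,"ax":0,"ay":0,"az":0}]' 0.2
```

```text
clock: 29.35
position: [470.5, -334.7, 2.7]
ee_rot: [0.707, -0.707, 0.0, -0.0]
contact_force: [-0.3, -0.2, 1.3]
gripper_width: 85.1
grasp_force: 0.0
clock: 30.15
position: [470.7, -335.3, 4.2]
ee_rot: [0.707, -0.707, 0.001, -0.0]
contact_force: [-0.1, 1.4, 6.1]
gripper_width: 59.7
grasp_force: 63.3
clock: 30.95
position: [470.5, -335.3, 118.1]
ee_rot: [-0.707, 0.707, -0.002, 0.001]
contact_force: [0.3, -0.3, -1.2]
gripper_width: 59.9
grasp_force: 64.7
```

```bash
python3 -m handwheel '[{"x":0.03,"y":0.1,"z":0,"ax":0,"ay":0,"az":0},{"x":0.06,"y":0.2,"z":0,"ax":0,"ay":0,"az":0},{"x":0.07,"y":0.22,"z":0,"ax":0,"ay":0,"az":0},{"x":0.07,"y":0.22,"z":0,"ax":0,"ay":0,"az":0},{"x":0.07,"y":0.22,"z":0,"ax":0,"ay":0,"az":0},{"x":0.07,"y":0.22,"z":0,"ax":0,"ay":0,"az":0},{"x":0.07,"y":0.22,"z":0,"ax":0,"ay":0,"az":0},{"x":0.07,"y":0.22,"z":0,"ax":0,"ay":0,"az":0}]' 0.2
python3 -m handwheel '[{"x":0.07,"y":0.22,"z":0,"ax":0,"ay":0,"az":0},{"x":0.07,"y":0.22,"z":0,"ax":0,"ay":0,"az":0},{"x":0.06,"y":0.2,"z":0,"ax":0,"ay":0,"az":0},{"x":0.04,"y":0.1,"z":0,"ax":0,"ay":0,"az":0},{"x":0,"y":0.04,"z":0,"ax":0,"ay":0,"az":0},{"x":0,"y":0,"z":0,"ax":0,"ay":0,"az":0},{"x":0,"y":0,"z":0,"ax":0,"ay":0,"az":0},{"x":0,"y":0,"z":0,"ax":0,"ay":0,"az":0}]' 0.2
python3 - <<'E'
from h import *
im=arm.get_image("wrist");cv2.imwrite("pics/w9.png",im[:,:,::-1])
p=arm.camera_params("wrist");print(p["position"].round(1),arm.read_state()["position"].round(1))
cv2.imwrite("pics/c9.png",cv2.resize(im[140:300,220:430,::-1],None,fx=3,fy=3,interpolation=3))
E
```

```text
clock: 31.75
position: [571.0, -9.2, 114.6]
ee_rot: [-0.707, 0.707, 0.001, -0.001]
contact_force: [-0.0, 0.1, -0.2]
gripper_width: 60.0
grasp_force: 64.7
clock: 32.55
position: [619.2, 143.6, 116.0]
ee_rot: [-0.707, 0.708, 0.0, -0.001]
contact_force: [-0.2, -0.3, -1.1]
gripper_width: 60.0
grasp_force: 64.7
[619.4  63.2 258.8] [619.4 143.7 116.3]
```

View pics/c9.png

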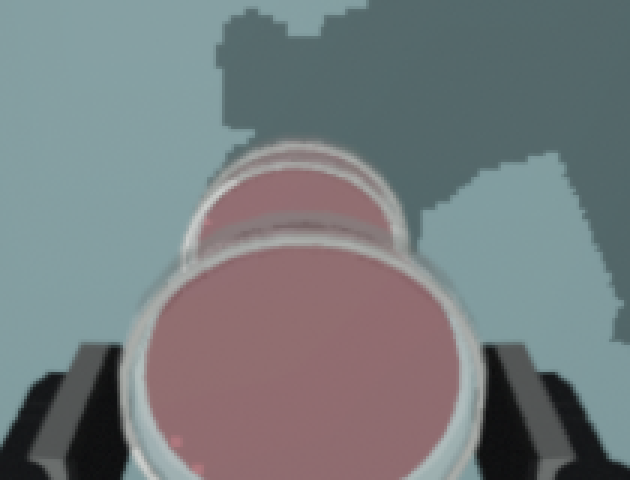

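The l dish is held level. The pile_l lid ring runs from (182,255) to (411,255), with its top at (296,161).

```bash
python3 - <<'E'
from h import *
p=arm.camera_params("wrist")
f=lambda c,z:onplane(p,(220+c[0]/3,140+c[1]/3),z,True).round(1)
print([f(c,32) for c in [(182,255),(411,255),(296,161)]], arm.read_state()["position"])
E
```

```text
[array([651.2, 155.7,  32. ]), array([590.6, 155.8,  32. ]), array([620.9, 129.9,  32. ])] [619.4006739  143.66408756 116.26142242]
```

```bash
python3 -m handwheel '[{"x":0.006,"y":0.04,"z":-0.06,"ax":0,"ay":0,"az":0},{"x":0,"y":0.043,"z":-0.08,"ax":0,"ay":0,"az":0},{"x":0,"y":0,"z":-0.09,"ax":0,"ay":0,"az":0},{"x":0,"y":0,"z":-0.08,"ax":0,"ay":0,"az":0},{"x":0,"y":0,"z":-0.05,"ax":0,"ay":0,"az":0},{"x":0,"y":0,"z":-0.02,"ax":0,"ay":0,"az":0},{"x":0,"y":0,"z":-0.015,"ax":0,"ay":0,"az":0},{"x":0,"y":0,"z":0,"ax":0,"ay":0,"az":0}]' 0.2
python3 -m handwheel '[{"x":0,"y":0,"z":-0.003,"ax":0,"ay":0,"az":0},{"x":0,"y":0,"z":0,"ax":0,"ay":0,"az":0},{"x":0,"y":0,"z":0,"ax":0,"ay":0,"az":0},{"x":0,"y":0,"z":0,"ax":0,"ay":0,"az":0},{"x":0,"y":0,"z":0,"ax":0,"ay":0,"az":0},{"x":0,"y":0,"z":0,"ax":0,"ay":0,"az":0},{"x":0,"y":0,"z":0,"ax":0,"ay":0,"az":0},{"x":0,"y":0,"z":0,"ax":0,"ay":0,"az":0}]' 0.2
```

```text
clock: 33.4
position: [621.2, 161.7, 37.4]
ee_rot: [-0.707, 0.707, -0.0, 0.0]
contact_force: [0.0, -0.3, -0.9]
gripper_width: 60.1
grasp_force: 64.7
clock: 34.2
position: [621.0, 161.6, 36.7]
ee_rot: [0.707, -0.707, 0.0, 0.0]
contact_force: [0.9, -0.2, -0.8]
gripper_width: 60.2
grasp_force: 64.7
```

```bash
python3 -m handwheel '[{"x":0,"y":-0.003,"z":-0.003,"ax":0,"ay":0,"az":0},{"x":0,"y":0,"z":0,"ax":0,"ay":0,"az":0},{"x":0,"y":0,"z":-0.003,"ax":0,"ay":0,"az":0},{"x":0,"y":0,"z":0,"ax":0,"ay":0,"az":0},{"x":0,"y":0,"z":0,"ax":0,"ay":0,"az":0},{"x":0,"y":0,"z":0,"ax":0,"ay":0,"az":0},{"x":0,"y":0,"z":0,"ax":0,"ay":0,"az":0},{"x":0,"y":0,"z":0,"ax":0,"ay":0,"az":0}]' 0.2
```

```text
clock: 35.0
position: [621.2, 161.2, 36.3]
ee_rot: [0.707, -0.707, 0.0, -0.0]
contact_force: [-2.2, 1.6, 5.8]
gripper_width: 60.2
grasp_force: 65.3
```

```bash
python3 -m handwheel '[{"x":0,"y":0,"z":-0.003,"ax":0,"ay":0,"az":0},{"x":0,"y":0,"z":0,"ax":0,"ay":0,"az":0},{"x":0,"y":0,"z":0,"ax":0,"ay":0,"az":0},{"x":0,"y":0,"z":0,"ax":0,"ay":0,"az":0},{"x":0,"y":0,"z":0,"ax":0,"ay":0,"az":0},{"x":0,"y":0,"z":0,"ax":0,"ay":0,"az":0},{"x":0,"y":0,"z":0,"ax":0,"ay":0,"az":0},{"x":0,"y":0,"z":0,"ax":0,"ay":0,"az":0}]' 0.2
```

```text
clock: 35.8
position: [621.2, 161.2, 36.3]
ee_rot: [0.707, -0.707, 0.0, -0.0]
contact_force: [-3.2, 1.1, 8.3]
gripper_width: 60.1
grasp_force: 65.6
```

Firm contact. Release, rise, then back to an overview pose to check.

```bash
python3 -m handwheel '[{"x":0,"y":0,"z":0,"ax":0,"ay":0,"az":0},{"x":0,"y":0,"z":0,"ax":0,"ay":0,"az":0},{"x":0,"y":0,"z":0,"ax":0,"ay":0,"az":0},{"x":0,"y":0,"z":0,"ax":0,"ay":0,"az":0},{"x":0,"y":0,"z":0.02,"ax":0,"ay":0,"az":0},{"x":0,"y":0,"z":0.08,"ax":0,"ay":0,"az":0},{"x":0,"y":0,"z":0.15,"ax":0,"ay":0,"az":0},{"x":0,"y":0,"z":0.15,"ax":0,"ay":0,"az":0}]' 1
python3 -m handwheel '[{"x":-0.05,"y":0,"z":0.15,"ax":0,"ay":0,"az":0},{"x":-0.1,"y":0,"z":0.2,"ax":0,"ay":0,"az":0},{"x":-0.1,"y":0,"z":0.15,"ax":0,"ay":0,"az":0},{"x":-0.1,"y":0,"z":0.1,"ax":0,"ay":0,"az":0},{"x":-0.05,"y":0.1,"z":0,"ax":0,"ay":0,"az":0},{"x":0,"y":0.05,"z":0,"ax":0,"ay":0,"az":0},{"x":0,"y":0,"z":0,"ax":0,"ay":0,"az":0},{"x":0,"y":0,"z":0,"ax":0,"ay":0,"az":0}]' 1
python3 - <<'E'
from h import *
im=arm.get_image("wrist"); p=arm.camera_params("wrist");print(p["position"].round(1))
s=arm.get_image("scene"); d=arm.get_image("side")
a=cv2.resize(s[150:290,160:480,::-1],(640,280),interpolation=3); b=cv2.resize(d[140:290,180:440,::-1],(520,300),interpolation=3)
b=cv2.copyMakeBorder(b,0,0,0,120,0)
cv2.imwrite("pics/end.png",np.vstack([a,b])); cv2.imwrite("pics/w10.png",im[:,:,::-1])
E
```

```text
clock: 36.6
position: [620.7, 160.8, 115.4]
ee_rot: [0.707, -0.707, -0.0, 0.001]
contact_force: [1.4, 0.4, -0.4]
gripper_width: 85.6
grasp_force: 0.0
clock: 37.4
position: [541.0, 190.9, 234.2]
ee_rot: [0.707, -0.707, -0.0, 0.001]
contact_force: [-0.6, 0.3, -0.3]
gripper_width: 85.3
grasp_force: 0.0
[541.3 110.3 376.7]
```

View pics/end.png

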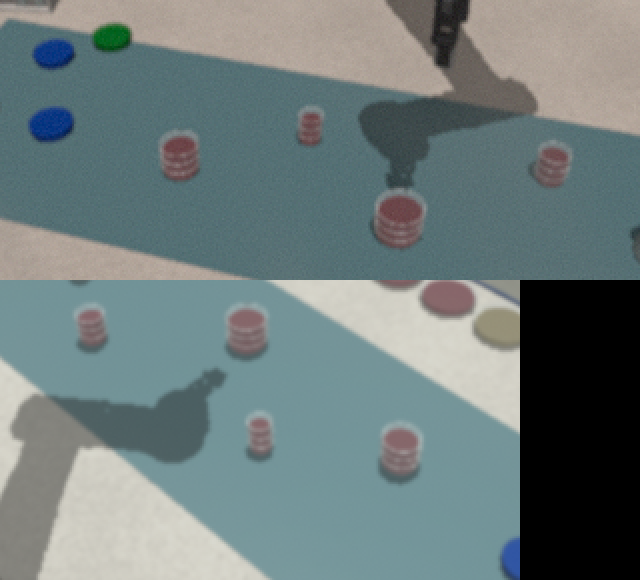

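Four straight three-high piles: scene crop (310,126), (180,156), (400,219) and (553,164), and the side view agrees. No dish is left at the stack position. Handing in.

```bash
python3 -c "
from bench import arm; print(arm.job_done())"
```

```text
the job is handed in; nothing more can be done
None
```

The job is handed in: the last pictures show all four dishes sitting squarely on the piles of their own size, and the flask and jar were never approached; it took about 37 s of the 106 s allowed, and the judge's verdict was not shown.

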